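Fix the blue-lidded jar in the bench clamp with its ratchet knob

ROBOT

A 6-joint arm with a two-finger parallel gripper is mounted at the origin on a cart in front of the work surface, level with it; the furniture and walls round the work are solid. World frame = base frame: x ahead of the robot, y to its left, z up, the work surface at z = 0. Lengths are in m, angles in degrees, forces in N, time in s.
With the tool pointing down it reaches from about 0.275 to 0.825 m from the base axis. Payload 4.9 kg.
Tool frame: the origin (TCP) lies between the finger pads; the fingertips stand 25 mm ahead of it and the grasp point (between the pads) lies 6 mm ahead of it; z points along the fingers, y is the line along which they close (so a half turn about z gives the same grasp; the last joint's range is limited). The gripper opens to 85 mm and grips with 20 to 120 N. Pads are 22 mm wide; open, the fingers measure 114 mm over their backs; the gripper's body (76 mm by 85 mm) begins 54 mm behind the grasp point. The pads swing forward as they close: fully open they stand 13 mm farther back than shut.
Start: joints at [65.478, 18.69, -11.035, 60.275, 0, 82.311], TCP at [0.159, 0.526, 0.256] pointing down, gripper open.
Joint ranges: [-152.03, 152.03], [-55.5, 102.48], [-74.3, 77.21], [-110.64, 120.58], [-84.22, 78.4], [-180, 180]. Speed limits (degrees/s): [147.25, 147.25, 180, 180, 180, 180].

INTERFACE

Orientations are given as a 3x3 rotation matrix whose columns are the frame's x, y, z axes.
In Python, from station import robot gives the robot as it stands.
- The arm moves only by the tool move_arm, never from a script. Its argument "series" is a list of rows, each a list of 4 numbers: the shift along the world's x, y, z in mm, then the turn about the world's z in degrees. A call has 1 to 10 rows; each row shifts and turns the commanded pose from where the row before left it; what a row does not reach is not made up. A row lasts 1/10 s, in which the tool goes at most 50 mm and 8.59 degrees, less where a joint would pass 70% of its speed; a pose out of reach is approached as far as the arm can. A call with a gripper value outside its range is refused whole. "jaw" is the finger opening in mm, from 0 to 85.4, set as the call begins (left out, the last holds). The fingers move at their own pace and stop on an object; "force" is the grip in N (left out, the last holds). Time passes only in rows, so rows that do not move let the fingers close. It gives the time, the measured TCP pose, the force, the opening and the grip force at its end, in the units of the state.
- robot.observe(): the state, without advancing time (a new reading comes with each control period).
- robot.capture(name): name is "side" or "top" or "wrist"; returns (picture, depth): 420x560x3 uint8, red, green, blue; 420x560 float32, m along the optical axis (not along the pixel's ray), 0 where there is no reading.
- robot.camera_info(name): a dict with "fx", "fy", "cx", "cy" (pixels), "k1" (the pictures are not rectified: a ray, as slopes to the right and down, at radius r is drawn at 1 + k1 r^2 times it, then the intrinsics apply), "T" (4x4, takes a point from camera to world coordinates). Camera axes: x right, y down, z forward; pixel columns grow to the right and rows downward; lengths in m; the calibration is good to about 2 mm. A picture is of the moment at which its call begins: read the wrist's pose just before it. camera_info takes no time and is no camera call; for the wrist camera it gives the pose at the moment of the call.
- robot.sign_off(): hands the job in; it is judged then, once.
The state is a dict: "time": time; "joints": joint angles; "qd": joint speeds; "joint_efforts": joint torques, N m; "eef_pos": TCP position; "orientation": TCP orientation; "contact_force": force on the tool from outside, world axes, zero at the start; "ft_torque": the same for the moment, N m; "grip_width": finger opening in m; "finger_force": force on a finger pad.
Only numpy, scipy, OpenCV 4.12 (cv2) and the standard library are available. Lean on these libraries where they do the work, as an engineer would, in place of code of your own. Each camera call takes 0.05 s, during which the arm holds its last target. There are 200 camera calls.

TASK

Stand the blue-lidded specimen jar upright on the jar clamp's plate, between the sliding jaw and the V-shaped stop, and let go of it. Then tighten the clamp by turning the black ratchet knob clockwise until the ratchet slips and clicks, and stop after that first click, before a second one. Set the jar down gently, leave it upright and firmly held, and do not disturb the other two jars.

Things in the scene. Friction and masses are not known exactly. Their poses are not given: they have to be found in the camera images.
- jar_mid (a point): The jar to clamp: white plastic, blue screw lid, upright on the bench at the start. 60 mm tall; body 44 mm across, lid (the top 10 mm) 47 mm across; 50 to 130 g. This point is on its axis, half-way up (30 mm above its underside); z up along the axis. The two small jars may stand in each other's places.
- jar: The same blue-lidded jar, origin at the centre of its underside. When tight, it lies against both faces of the 120 degree V stop (rubber faced, 16 mm high, opening towards the jaw). The stop is screwed down differently each time, so the jar ends with its axis anywhere from y = -8 to +8 mm (x = 0) of the nest; this setting is not reported.
- nest (a point): Nominal centre of the jar's place, on the plate's top face, 12 mm above the bench; axes of the clamp, which is fixed to the bench: y is the way the jaw slides to close (from knob towards stop), x lies across it. Grey base plate: y = -190 to +75 mm, x = -45 to +45 mm. A jar set down with its axis at x = 0, y = -11 mm clears jaw and stop by 2.5 mm or more in every case.
- jaw_face (a point): Middle of the flat face of the sliding jaw (34 mm wide, 14 mm high, top 16 mm above the plate), clamp axes. At the start it is fully open, at y = -36 mm of the nest. It goes 6 mm towards the stop for each radian the knob turns (without slip), at most 26 mm, pushes the jar along the plate into the stop, and stays where it is left.
- jaw: The sliding jaw; its origin lies 36 mm ahead (+y) of its face, at bench height. Its screw has friction of 0.13 N m at the knob, either way (so a hand that eases back a little feels it reversed). Once the jar is against the stop, the torque climbs to the ratchet's limit within about 0.1 rad and the clamped jar pushes back on the knob.
- knob_grip (a point): Black round ribbed ratchet knob, 44 mm across, 30 mm high, upright axis; point on the axis at mid-height, 61 mm above the bench. Underside at 46 mm, over a worm box 64 x 76 mm, top at 40 mm; 135 mm from the nest in the clamp's -y. Tightens clockwise seen from above (arrow on top). Turns without end, height fixed. This frame turns with the knob.
- knob (a joint): Slip of the knob on its spindle, rad, clockwise positive; near 0 (under 0.15) while the knob carries the spindle along. At its set torque (0.3 N m, rising and falling by some 0.05 as the clicks pass) the ratchet slips instead of tightening further. Ten clicks a turn: the first falls at 0.31 rad of slip, the second at 0.94. It stays where it is left.
- jar_white_mid (a point): Bystander: the small jar with a white lid, 60 mm tall, 47 mm across; point on its axis, half-way up.
- jar_large_mid (a point): Bystander: the larger jar with a white lid, 72 mm tall, 56 mm across; point on its axis, half-way up.
- clamp: The whole jar clamp, fixed to the bench; origin on the bench 12 mm below the nest's centre, axes as the nest's. The stop and the jaw rise 16 mm above its plate; the knob is its tallest part (76 mm).

How it is judged:
By the outcome, as a careful person would: the job done as asked, in the order asked, and still so for the second after the job is handed in, with the robot touching nothing.
It also fails if it takes over 72 s, if anything falls off the work surface, if the arm or the gripper's body presses on something with over 40 N, if the wrist force passes 120 N, or if a joint passes its speed limit or range.

## Working session

There is one attempt and no reset: what is moved stays moved. The work goes in short steps, Python scripts to look and compute and a tool call to move; the robot and the scene stay as the last step left them, time stands still between calls to the robot, and variables do not carry over. Pictures are saved under pics/ and viewed, at most 13 in all, crops included, and the job is handed in when it is done.

Besides the shell and the picture viewer there is one more tool, called after ">>>" by a JSON object that holds its "fn" and its "kwargs". move_arm: Moves the arm, as the interface text tells. Its arguments: {"type":"object","properties":{"series":{"type":"array","items":{"type":"array","items":{"type":"number"}}},"jaw":{"type":"number"},"force":{"type":"number"}},"required":["series"]}

```bash
mkdir -p pics; python3 - <<'E'
from station import robot
import cv2,numpy as np
s=robot.observe();print(s)
ims=[]
for n in("top","side"):
    p,d=robot.capture(n);c=robot.camera_info(n);print(n,c)
    np.savez(f"pics/{n}.npz",p=p,d=d);cv2.imwrite(f"pics/{n}.png",p[:,:,::-1])
E
```

```text
{'time': 0.0, 'joints': array([ 6.54765193e+01,  1.87301914e+01, -1.10942049e+01,  6.02742135e+01,
       -5.33115687e-04,  8.23115196e+01]), 'qd': array([-0.04779096, -0.08740714, -0.13120534, -0.09265068, -0.03688622,
        0.03365   ]), 'joint_efforts': array([-1.01546713e-03, -4.43405163e+01,  2.62440705e+01,  1.54222111e-02,
       -2.23050738e-04,  1.62562444e-06]), 'eef_pos': array([0.15904243, 0.52592299, 0.25550612]), 'orientation': array([[-9.57142682e-01,  2.89615931e-01, -7.05890502e-04],
       [ 2.89616707e-01,  9.57141421e-01, -1.56967188e-03],
       [ 2.21035054e-04, -1.70683764e-03, -9.99998519e-01]]), 'contact_force': array([ 1.06563454, -0.49125361,  0.14136606]), 'ft_torque': array([ 0.00589104, -0.03131618, -0.04731354]), 'finger_force': 0.0, 'grip_width': 0.08521343171250889}
top {'fx': 521.1058868864836, 'fy': 521.1058868864836, 'cx': 275.17572666801465, 'cy': 209.28833526039557, 'k1': -0.19922157523004067, 'T': array([[ 0.00841088, -0.99819407,  0.05947989,  0.49679725],
       [-0.9999573 , -0.00816822,  0.00432177,  0.051034  ],
       [-0.00382812, -0.0595137 , -0.99822015,  1.19295128],
       [ 0.        ,  0.        ,  0.        ,  1.        ]])}
side {'fx': 443.2412081841999, 'fy': 443.2412081841999, 'cx': 270.1245336385588, 'cy': 205.1215776976058, 'k1': -0.10845859436246294, 'T': array([[-0.89168442,  0.3527209 , -0.28370206,  0.87721116],
       [ 0.45260675,  0.68534963, -0.57047612,  0.70184214],
       [-0.00678375, -0.63709014, -0.77075945,  0.95932555],
       [ 0.        ,  0.        ,  0.        ,  1.        ]])}
```

View pics/top.png

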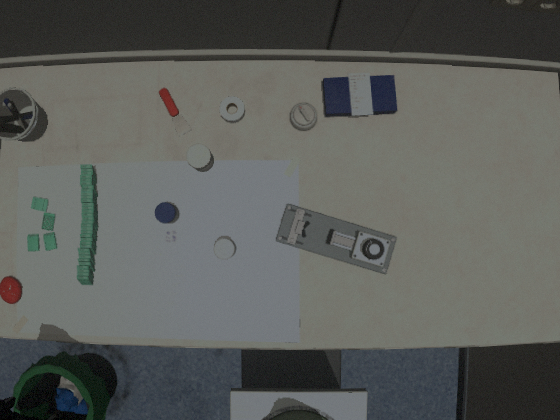

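View pics/side.png

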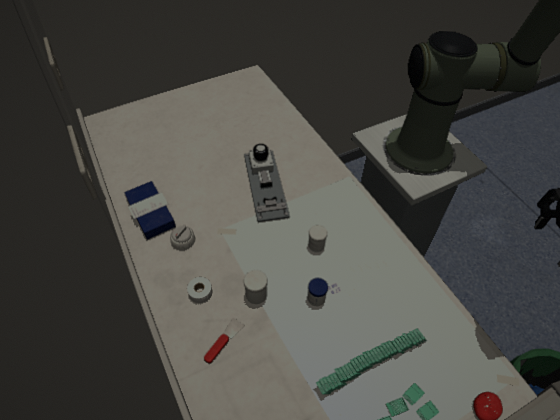

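Top view: blue lid at (166,212), small white jar at (224,247), large jar at (200,157), knob at (373,249), and the clamp plate from about (277,222) at the stop end to (391,254). Side view: blue lid at (318,287), knob at (261,152).

```bash
cat > h.py <<'E'
import cv2,numpy as np
from station import robot
def ray(c,uv):
    K=np.array([[c['fx'],0,c['cx']],[0,c['fy'],c['cy']],[0,0,1]])
    p=cv2.undistortPoints(np.array([[uv]],float),K,np.array([c['k1'],0,0,0.]))[0,0]
    return c['T'][:3,3],c['T'][:3,:3]@np.array([p[0],p[1],1])
def onz(c,uv,z):
    o,d=ray(c,uv);return o+d*(z-o[2])/d[2]
def tri(c1,u1,c2,u2):
    A=np.zeros((3,3));b=np.zeros(3);R=[]
    for c,u in((c1,u1),(c2,u2)):
        o,d=ray(c,u);d=d/np.linalg.norm(d);P=np.eye(3)-np.outer(d,d);A+=P;b+=P@o;R.append((o,P))
    x=np.linalg.solve(A,b);return x,[np.linalg.norm(P@(x-o))*1e3 for o,P in R]
def blobs(m,roi,amin=20):
    x0,y0,x1,y1=roi;q=np.zeros(m.shape,np.uint8);q[y0:y1,x0:x1]=m[y0:y1,x0:x1]
    cs,_=cv2.findContours(q,cv2.RETR_EXTERNAL,cv2.CHAIN_APPROX_NONE)
    return sorted([c for c in cs if cv2.contourArea(c)>amin],key=cv2.contourArea)[::-1]
def hsv(p): return cv2.cvtColor(p,cv2.COLOR_RGB2HSV)
E
python3 - <<'E'
from h import *
T=np.load('pics/top.npz');S=np.load('pics/side.npz');ct=robot.camera_info('top');cs=robot.camera_info('side')
ht,hs=hsv(T['p']),hsv(S['p'])
def blue(h): return ((abs(h[:,:,0].astype(int)-118)<15)&(h[:,:,1]>110)).astype(np.uint8)
bt=blobs(blue(ht),(140,190,195,235))[0];bs=blobs(blue(hs),(295,265,345,320))[0]
for b in(bt,bs):print('blue',cv2.minEnclosingCircle(b),cv2.fitEllipse(b),cv2.contourArea(b),cv2.boundingRect(b))
et=cv2.fitEllipse(bt)[0];es=cv2.fitEllipse(bs)[0]
print(tri(ct,et,cs,es),onz(ct,et,.06),onz(cs,es,.055))
print('depth tops',[1.19295-.998*T['d'][r,c] for c,r in((166,212),(224,247),(200,157),(373,249),(373,240))])
for n,z,(u,v) in(('w',.06,(224,247)),('L',.072,(200,157)),('knob',.076,(373,249))):print(n,onz(ct,(u,v),z))
for r in((280,195,405,280),):
  g=T['p'].max(2);
c1=cv2.resize(T['p'][195:285,265:405],None,fx=5.6,fy=5.6,interpolation=cv2.INTER_CUBIC)[:, :, ::-1]
c1=np.clip(c1.astype(float)*1.6,0,255).astype(np.uint8)
cv2.imwrite('pics/ct.png',c1)
c2=cv2.resize(S['p'][135:225,235:300],None,fx=6,fy=6,interpolation=cv2.INTER_CUBIC)[:,:,::-1]
cv2.imwrite('pics/cs.png',np.clip(c2.astype(float)*1.6,0,255).astype(np.uint8))
E
```

```text
Traceback (most recent call last):
IndexError: list index out of range
```

```bash
python3 - <<'E'
from h import *
T=np.load('pics/top.npz');S=np.load('pics/side.npz');ct=robot.camera_info('top');cs=robot.camera_info('side')
print(T['p'][212,166],T['p'][206,166],S['p'][286,318],T['p'][249,385])
def blue(p): q=p.astype(int);return ((q[:,:,2]>1.35*q[:,:,0])&(q[:,:,2]-q[:,:,0]>15)).astype(np.uint8)
bt=blobs(blue(T['p']),(140,190,195,235))[0];bs=blobs(blue(S['p']),(295,265,345,320))[0]
for b in(bt,bs):print('blue',cv2.fitEllipse(b),cv2.contourArea(b),cv2.boundingRect(b))
et=cv2.fitEllipse(bt)[0];es=cv2.fitEllipse(bs)[0]
print(tri(ct,et,cs,es),onz(ct,et,.06),onz(cs,es,.055))
print('depth tops',[1.19295-.998*T['d'][r,c] for c,r in((166,212),(224,247),(200,157),(373,249),(373,240))])
for n,z,(u,v) in(('w',.06,(224,247)),('L',.072,(200,157)),('knob',.076,(373,249))):print(n,onz(ct,(u,v),z))
c1=cv2.resize(T['p'][195:285,265:405],None,fx=5.6,fy=5.6,interpolation=cv2.INTER_CUBIC)[:, :, ::-1]
c1=np.clip(c1.astype(float)*1.6,0,255).astype(np.uint8)
cv2.imwrite('pics/ct.png',c1)
E
```

```text
[47 51 73] [46 52 71] [19 26 51] [114 120 123]
blue ((164.4949951171875, 212.20849609375), (19.084888458251953, 19.33605194091797), 56.48539733886719) 288.0 (155, 203, 20, 20)
blue ((317.7897644042969, 286.6953430175781), (16.64063835144043, 18.304040908813477), 107.22582244873047) 237.5 (309, 278, 19, 18)
(array([0.55650708, 0.30030716, 0.05438596]), [np.float64(0.39440912523500254), np.float64(0.3944091252350478)]) [0.55588024 0.29928856 0.06      ] [0.55706971 0.30038646 0.055     ]
depth tops [np.float32(0.057852387), np.float32(0.06541276), np.float32(0.05982876), np.float32(0.086666465), np.float32(0.082784295)]
w [0.48119344 0.16659937 0.06      ]
L [0.67658102 0.22093806 0.072     ]
knob [ 0.4793953  -0.15554124  0.076     ]
```

View pics/ct.png

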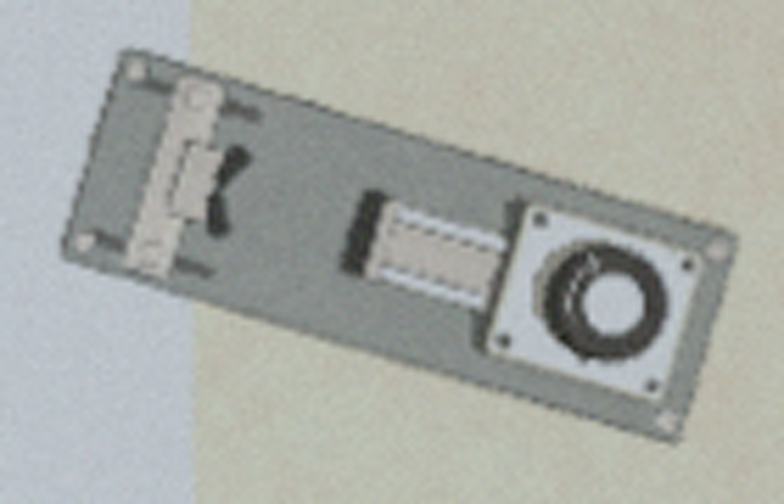

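The crop shows plate corners at crop pixels (127,50), (737,235), (680,442) and (63,258). The jaw's black face is near (360,232), the V stop near (230,190) and the knob at (605,302). Next I'll fit the clamp frame and check it.

```bash
python3 - <<'E'
from h import *
T=np.load('pics/top.npz');S=np.load('pics/side.npz');ct=robot.camera_info('top');cs=robot.camera_info('side')
f=lambda u,v:(265+(u+.5)/5.6-.5,195+(v+.5)/5.6-.5)
C=np.array([onz(ct,f(*q),.012) for q in((127,50),(737,235),(680,442),(63,258))])[:,:2]
print('sides',[np.linalg.norm(C[i]-C[(i+1)%4])*1e3 for i in range(4)])
# order: (+y,?) local coords
y=((C[0]+C[3])-(C[1]+C[2]));y/=np.linalg.norm(y);x=np.array([y[1],-y[0]])
cen=C.mean(0);nest=cen+y*.0575
print('y',y,np.degrees(np.arctan2(y[1],y[0])),'nest',nest,'knob pred',nest-.135*y)
k=f(605,302);print('knob z=.076',onz(ct,k,.076), 'jaw face',((onz(ct,f(352,228),.028)[:2]-nest)@np.c_[x,y])*1e3)
print('place',nest-.011*y)
# knob in side: dark blob
g=S['p'].max(2);m=(g<45).astype(np.uint8)
for b in blobs(m,(245,138,280,168)):print('side knob',cv2.fitEllipse(b),cv2.boundingRect(b))
g=T['p'].max(2);m=(g<75).astype(np.uint8)
for b in blobs(m,(355,232,392,266)):print('top knob',cv2.minEnclosingCircle(b),cv2.boundingRect(b))
c2=cv2.resize(S['p'][135:225,230:300],None,fx=6,fy=6,interpolation=cv2.INTER_CUBIC)[:,:,::-1]
cv2.imwrite('pics/cs.png',np.clip(c2.astype(float)*1.8,0,255).astype(np.uint8))
print(robot.camera_info('wrist')['T'])
E
```

```text
sides [np.float64(260.5983869032924), np.float64(87.59668336787189), np.float64(262.3286502373599), np.float64(88.1842535308065)]
y [0.28122014 0.95964328] 73.66695988755372 nest [ 0.51768408 -0.02885998] knob pred [ 0.47971936 -0.15841182]
knob z=.076 [ 0.48043115 -0.15471923  0.076     ] jaw face [  0.67065889 -33.68285077]
place [ 0.51459065 -0.03941605]
side knob ((260.31939697265625, 152.31690979003906), (14.290495872497559, 17.850072860717773), 0.37781283259391785) (253, 144, 15, 18)
top knob ((372.5, 248.5), 10.977349281311035) (362, 238, 22, 22)
[[ 0.28931708  0.90527329  0.31108825  0.07781993]
 [ 0.95723279 -0.2732716  -0.09501587  0.55021553]
 [-0.00100374  0.32527358 -0.94561942  0.37270912]
 [ 0.          0.          0.          1.        ]]
```

View pics/cs.png

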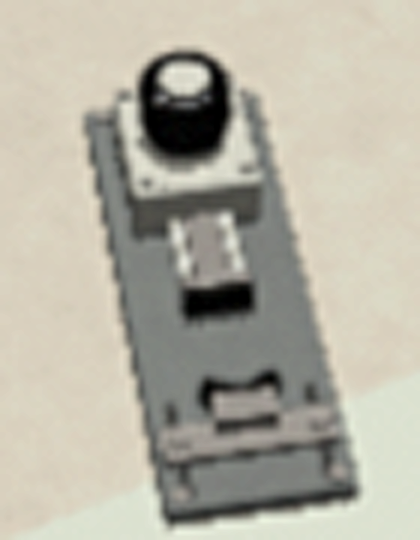

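The sides fit 265×90 mm, and the knob agrees to within 4 mm. The side view shows the knob at crop (185,85), with the jaw and stop in the expected places. Next I move above the jar with the fingers set to close along the clamp's x, and refine with the wrist camera.

>>> {"fn": "move_arm", "kwargs": {"series": [[20,-11,-3,4],[36,-20.5,-5,8.2],[36,-20.5,-5,8.2],[36,-20.5,-5,8.2],[36,-20.5,-5,8.2],[36,-20.5,-5,8.2],[36,-20.5,-5,8.2],[36,-20.5,-5,8.2],[36,-20.5,-5,8.2],[36,-20.5,-5,8.2]], "jaw": 70, "force": 30}}

```text
time: 1.1
eef_pos: [0.5042, 0.3299, 0.2077]
orientation: [[-0.481, -0.877, -0.001], [-0.877, 0.481, -0.0], [0.001, 0.001, -1.0]]
contact_force: [0.3, 0.2, 0.2]
grip_width: 0.07
finger_force: 0.0
```

>>> {"fn": "move_arm", "kwargs": {"series": [[30,-18,-5,8],[20,-10,-3,4.7],[3,-2.5,0,0],[0,0,0,0],[0,0,0,0]]}}

```text
time: 1.6
eef_pos: [0.555, 0.3011, 0.2002]
orientation: [[-0.282, -0.959, -0.001], [-0.959, 0.282, 0.0], [0.0, 0.001, -1.0]]
contact_force: [0.0, 0.5, 0.4]
grip_width: 0.07
finger_force: 0.0
```

```bash
python3 - <<'E'
from h import *
s=robot.observe();print(s['eef_pos'],s['orientation'].round(3),s['joints'].round(1))
c=robot.camera_info('wrist');p,d=robot.capture('wrist')
np.savez('pics/w1.npz',p=p,d=d,**c)
def blue(p): q=p.astype(int);return ((q[:,:,2]>1.35*q[:,:,0])&(q[:,:,2]-q[:,:,0]>15)).astype(np.uint8)
for b in blobs(blue(p),(0,0,560,420),300):print(cv2.fitEllipse(b),cv2.boundingRect(b),onz(c,cv2.fitEllipse(b)[0],.06))
cv2.imwrite('pics/w1.png',p[:,:,::-1])
E
```

```text
[0.5549798  0.30108017 0.20021175] [[-0.282 -0.959 -0.001]
 [-0.959  0.282  0.   ]
 [ 0.     0.001 -1.   ]] [ 21.8  29.5  -2.7  57.8   0.  -51.8]
((280.7148742675781, 196.50575256347656), (57.005348205566406, 58.81586456298828), 140.8228759765625) (251, 167, 60, 59) [0.55574837 0.2995851  0.06      ]
```

View pics/w1.png

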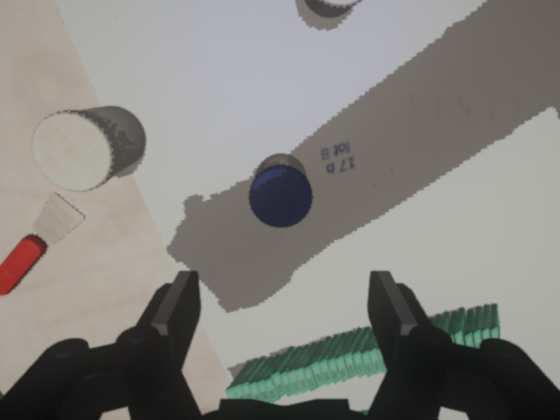

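The wrist view shows the blue lid at (281,196), which gives (0.5557, 0.2996), matching the other two views. The fingers straddle it with nothing nearby, so I descend and grip.

>>> {"fn": "move_arm", "kwargs": {"series": [[0.4,-0.7,-15,0],[0.4,-0.8,-25,0],[0,0,-25,0],[0,0,-25,0],[0,0,-25,0],[0,0,-20,0],[0,0,-15,0],[0,0,-10,0],[0,0,-6,0],[0,0,0,0]]}}

```text
time: 2.65
eef_pos: [0.5566, 0.2992, 0.034]
orientation: [[-0.282, -0.959, -0.0], [-0.959, 0.282, -0.0], [0.0, 0.0, -1.0]]
contact_force: [0.5, -0.4, 0.1]
grip_width: 0.0695
finger_force: 0.0
```

>>> {"fn": "move_arm", "kwargs": {"series": [[0,0,0,0],[0,0,0,0],[0,0,0,0],[0,0,0,0],[0,0,0,0],[0,0,0,0],[0,0,0,0],[0,0,0,0]], "jaw": 38, "force": 30}}

```text
time: 3.45
eef_pos: [0.5576, 0.2994, 0.0353]
orientation: [[-0.282, -0.959, 0.002], [-0.959, 0.282, 0.001], [-0.001, -0.001, -1.0]]
contact_force: [-0.4, -0.0, 5.9]
grip_width: 0.0432
finger_force: 32.1
```

>>> {"fn": "move_arm", "kwargs": {"series": [[0,0,3,0],[0,0,12,0],[0,0,25,0],[0,0,30,0],[0,0,30,0],[-1,-15,30,0],[-1,-25,25,0],[-2,-32,10,0],[-2,-32,0,0],[-2,-32,0,0]]}}

```text
time: 4.45
eef_pos: [0.5488, 0.162, 0.2006]
orientation: [[-0.282, -0.96, 0.001], [-0.96, 0.282, 0.0], [-0.0, -0.001, -1.0]]
contact_force: [1.0, -0.3, -0.5]
grip_width: 0.0431
finger_force: 32.4
```

>>> {"fn": "move_arm", "kwargs": {"series": [[-1,-32,0,0],[-1,-30,0,0],[-1,-20,0,0],[-1,-10,0,0],[0,-4,0,0],[0,0,0,0],[0,0,0,0],[0,0,0,0]]}}

```text
time: 5.25
eef_pos: [0.5449, 0.068, 0.1993]
orientation: [[-0.281, -0.96, -0.0], [-0.96, 0.281, 0.0], [-0.0, 0.0, -1.0]]
contact_force: [-0.3, -1.2, -0.2]
grip_width: 0.0435
finger_force: 32.4
```

```bash
python3 - <<'E'
from h import *
s=robot.observe();print(s['eef_pos'],s['orientation'].round(4),s['contact_force'],s['grip_width'])
c=robot.camera_info('wrist');p,d=robot.capture('wrist')
np.savez('pics/w2.npz',p=p,d=d,**c)
cv2.imwrite('pics/w2.png',cv2.resize(p,(784,588))[:,:,::-1])
E
```

```text
[0.54487077 0.0680123  0.19929536] [[-2.807e-01 -9.598e-01 -0.000e+00]
 [-9.598e-01  2.807e-01  2.000e-04]
 [-2.000e-04  1.000e-04 -1.000e+00]] [-0.34063933 -1.15960995 -0.24468246] 0.04353849009037007
```

View pics/w2.png

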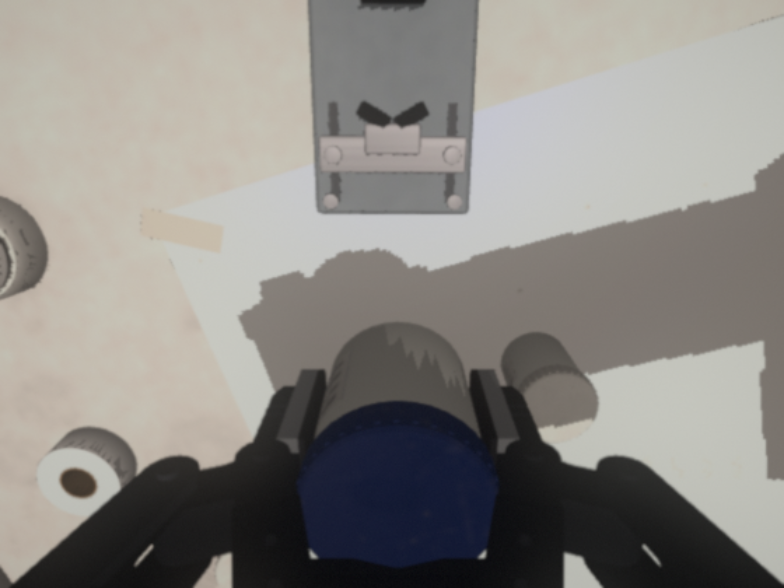

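The wrist view shows the jar held squarely, its underside arc top near (397,322) on the 1.4× picture. The plate end corners are at (318,213) and (468,213), the V apex at about (393,125) and the jaw face at about (390,9). I compute the clamp frame and the jar offset from these.

```bash
python3 - <<'E'
from h import *
W=np.load('pics/w2.npz');c={k:W[k] for k in('fx','fy','cx','cy','k1','T')};p=W['p']
c['k1']=float(c['k1'])
g=cv2.GaussianBlur(p,(3,3),0).astype(float).mean(2)
# side edges of plate per row, sub-pixel by max gradient
L=[];R=[];E=[]
for v in range(20,145,5):
    q=np.abs(np.diff(g[v]))
    l=212+np.argmax(q[212:236]);r=328+np.argmax(q[328:345])
    L.append(onz(c,(l+.5,v),.012)[:2]);R.append(onz(c,(r+.5,v),.012)[:2])
for u in range(236,328,5):
    q=np.abs(np.diff(g[:,u]));e=147+np.argmax(q[147:158]);E.append(onz(c,(u,e+.5),.012)[:2])
def fit(P):
    a=cv2.fitLine(np.array(P,np.float32),cv2.DIST_HUBER,0,1e-4,1e-4).ravel();return a[2:],a[:2]
(l0,ld),(r0,rd),(e0,ed)=fit(L),fit(R),fit(E)
for d in(ld,rd,ed):print(np.degrees(np.arctan2(d[1],d[0]))%180)
y=ld*np.sign(ld[1])+rd*np.sign(rd[1]);y/=np.linalg.norm(y);x=np.array([y[1],-y[0]])
print('width',(l0-r0)@x*1e3,'angle',np.degrees(np.arctan2(y[1],y[0])))
mx=((l0+r0)/2)@x;my=e0@y-.075
nest=mx*x+my*y;print('nest',nest,'place',nest-.011*y,'knob',nest-.135*y)
loc=lambda u,v,z:((onz(c,(u/1.4,v/1.4),z)[:2]-nest)@np.c_[x,y]*1e3).round(1)
print('jaw face top',loc(390,9,.028),'V apex top',loc(393,125,.028),'wings',loc(361,104,.028),loc(425,104,.028))
j=onz(c,(397/1.4,322/1.4),.164);print('jar near edge',j,'axis from TCP along y', (j[:2]-robot.observe()['eef_pos'][:2])@y*1e3+22,(j[:2]-robot.observe()['eef_pos'][:2])@x*1e3)
E
```

```text
73.018364
73.34175
163.70296
width 89.23434 angle 73.18006
nest [ 0.518717   -0.02743731] place [ 0.515534   -0.03796672] knob [ 0.47965273 -0.15666187]
jaw face top [  1.3 -30.6] V apex top [-0.6 24.6] wings [16.2 14.2] [-17.2  13.9]
jar near edge [0.53862692 0.04935432 0.164     ] axis from TCP along y 2.429992436851059 -0.5497619382611212
```

The V sits at about y = -0.8, so aiming the jar at y = -6 leaves about 5 mm on each side. I carry it over and start lowering.

>>> {"fn": "move_arm", "kwargs": {"series": [[-3,-11,0,0],[-6,-22,0,0],[-8,-29,0,0],[-7,-25,0,0],[-4,-12,-10,0],[0,-3,-25,0],[0,0,-30,0],[0,0,-30,0],[0,0,-20,0],[0,0,-10,0]]}}

```text
time: 6.3
eef_pos: [0.5151, -0.0345, 0.0718]
orientation: [[-0.282, -0.959, -0.004], [-0.959, 0.282, 0.001], [0.0, 0.004, -1.0]]
contact_force: [-0.9, 0.4, -1.1]
grip_width: 0.0434
finger_force: 32.4
```

>>> {"fn": "move_arm", "kwargs": {"series": [[0,0,-6,0],[0,0,-3,0],[0,0,-1,0],[0,0,0,0],[0,0,0,0],[0,0,0,0]]}}

```text
time: 6.9
eef_pos: [0.5173, -0.035, 0.0649]
orientation: [[-0.282, -0.959, 0.001], [-0.959, 0.282, -0.0], [-0.0, -0.001, -1.0]]
contact_force: [0.1, 0.2, -0.6]
grip_width: 0.0435
finger_force: 32.4
```

```bash
python3 - <<'E'
from h import *
s=robot.observe();print(s['eef_pos'],s['contact_force'])
out=[]
for n in('wrist','side'):
    c=robot.camera_info(n);p,d=robot.capture(n);np.savez(f'pics/{n}3.npz',p=p,d=d,**c)
    out.append(p)
a=out[0][:, :];b=cv2.resize(out[1][135:255,220:320],(350,420),interpolation=cv2.INTER_CUBIC)
b=np.clip(b.astype(float)*1.8,0,255).astype(np.uint8)
cv2.imwrite('pics/m3.png',cv2.resize(np.hstack([a,b]),(798,368))[:,:,::-1])
E
```

```text
[ 0.51731967 -0.03498844  0.06487312] [ 0.10305217  0.1806883  -0.5536745 ]
```

View pics/m3.png

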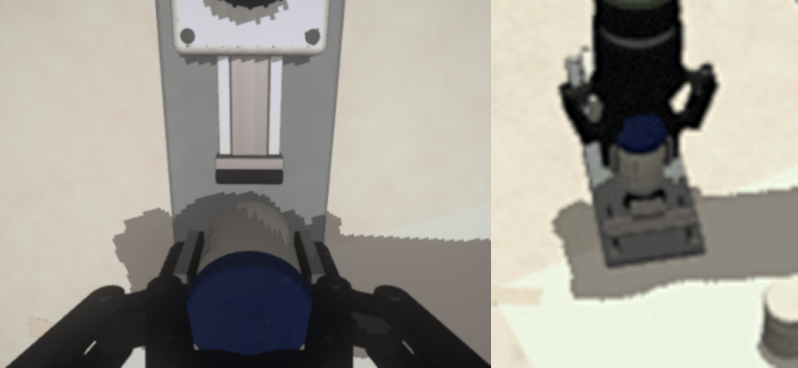

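Left panel (wrist): jaw face between (250,169) and (250,184), jar underside arc at about (250,203). The jar looks centred on the jaw with a gap ahead of it. I'll put numbers on that.

```bash
python3 - <<'E'
from h import *
W=np.load('pics/wrist3.npz');c={k:W[k] for k in('fx','fy','cx','cy','k1','T')};c['k1']=float(c['k1'])
g=W['p'].mean(2)
col=g[180:245,283:288].mean(1).astype(int);print(list(enumerate(col,180)))
nest=np.array([.5187,-.0274]);y=np.array([.2819,.9594]);x=np.array([y[1],-y[0]]);k=420/368.
loc=lambda u,v,z:((onz(c,(u*k,v*k),z)[:2]-nest)@np.c_[x,y]*1e3).round(1)
print('face top',loc(249,169,.028),'bot',loc(249,184,.014),'jar',loc(250,203,.0295))
print('jaw ends',loc(216,184,.014),loc(283,184,.014),'plate L',loc(167,100,.012),loc(338,100,.012),'box front',loc(249,52,.04))
print('tcp',(np.array([.5173,-.035])-nest)@np.c_[x,y]*1e3)
E
```

```text
[(180, np.int64(100)), (181, np.int64(130)), (182, np.int64(150)), (183, np.int64(158)), (184, np.int64(160)), (185, np.int64(158)), (186, np.int64(157)), (187, np.int64(155)), (188, np.int64(154)), (189, np.int64(153)), (190, np.int64(152)), (191, np.int64(148)), (192, np.int64(129)), (193, np.int64(87)), (194, np.int64(55)), (195, np.int64(47)), (196, np.int64(47)), (197, np.int64(48)), (198, np.int64(48)), (199, np.int64(47)), (200, np.int64(47)), (201, np.int64(47)), (202, np.int64(47)), (203, np.int64(47)), (204, np.int64(47)), (205, np.int64(46)), (206, np.int64(46)), (207, np.int64(45)), (208, np.int64(46)), (209, np.int64(62)), (210, np.int64(99)), (211, np.int64(123)), (212, np.int64(130)), (213, np.int64(130)), (214, np.int64(130)), (215, np.int64(130)), (216, np.int64(128)), (217, np.int64(119)), (218, np.int64(97)), (219, np.int64(83)), (220, np.int64(80)), (221, np.int64(80)), (222, np.int64(79)), (223, np.int64(79)), (224, np.int64(78)), (225, np.int64(78)), (226, np.int64(78)), (227, np.int64(78)), (228, np.int64(79)), (229, np.int64(81)), (230, np.int64(86)), (231, np.int64(89)), (232, np.int64(89)), (233, np.int64(90)), (234, np.int64(91)), (235, np.int64(92)), (236, np.int64(92)), (237, np.int64(93)), (238, np.int64(93)), (239, np.int64(95)), (240, np.int64(95)), (241, np.int64(95)), (242, np.int64(96)), (243, np.int64(96)), (244, np.int64(96))]
face top [ -0.2 -44. ] bot [ -0.2 -31. ] jar [ -0.7 -26.5]
jaw ends [ 17.8 -31. ] [-18.7 -31. ] plate L [ 41.5 -75.7] [-45.3 -75.7] box front [ -0.1 -97.5]
tcp [ 0.79928 -7.6861 ]
```

The jaw face reads -36, as it should. The jar axis is at about -4.5 to -7, so I shift it back 2 mm and lower gently.

>>> {"fn": "move_arm", "kwargs": {"series": [[-0.6,-1.9,0,0],[0,0,-5,0],[0,0,-5,0],[0,0,-3,0],[0,0,-1.5,0],[0,0,-0.5,0],[0,0,0,0],[0,0,0,0]]}}

```text
time: 7.8
eef_pos: [0.5164, -0.0368, 0.0494]
orientation: [[-0.282, -0.959, 0.0], [-0.959, 0.282, -0.0], [-0.0, -0.0, -1.0]]
contact_force: [-0.0, 0.8, 0.3]
grip_width: 0.043
finger_force: 32.4
```

>>> {"fn": "move_arm", "kwargs": {"series": [[0,0,-0.5,0],[0,0,-0.5,0],[0,0,-0.5,0],[0,0,0,0]]}}

```text
time: 8.2
eef_pos: [0.5162, -0.0368, 0.0478]
orientation: [[-0.282, -0.959, -0.0], [-0.959, 0.282, 0.0], [-0.0, 0.0, -1.0]]
contact_force: [0.4, 0.4, -1.0]
grip_width: 0.0432
finger_force: 32.4
```

>>> {"fn": "move_arm", "kwargs": {"series": [[0,0,-0.3,0],[0,0,-0.3,0],[0,0,-0.3,0],[0,0,0,0]]}}

```text
time: 8.6
eef_pos: [0.5163, -0.0369, 0.0472]
orientation: [[-0.282, -0.959, 0.0], [-0.959, 0.282, -0.0], [0.0, -0.0, -1.0]]
contact_force: [-1.2, -0.3, 4.2]
grip_width: 0.0435
finger_force: 32.5
```

>>> {"fn": "move_arm", "kwargs": {"series": [[0,0,-0.3,0],[0,0,-0.3,0],[0,0,0,0]]}}

```text
time: 8.9
eef_pos: [0.5163, -0.0368, 0.0472]
orientation: [[-0.282, -0.959, 0.0], [-0.959, 0.282, -0.0], [0.0, -0.0, -1.0]]
contact_force: [-4.0, 0.7, 11.1]
grip_width: 0.0432
finger_force: 32.7
```

Contact came at z = 0.0472, matching a 12 mm plate. I relax, release slowly and go up.

>>> {"fn": "move_arm", "kwargs": {"series": [[0,0,0.4,0],[0,0,0.3,0],[0,0,0,0]]}}

```text
time: 9.2
eef_pos: [0.5163, -0.0369, 0.0472]
orientation: [[-0.282, -0.959, 0.0], [-0.959, 0.282, -0.0], [-0.0, -0.0, -1.0]]
contact_force: [-1.5, 0.2, 6.4]
grip_width: 0.0436
finger_force: 32.3
```

>>> {"fn": "move_arm", "kwargs": {"series": [[0,0,0,0],[0,0,0,0],[0,0,0,0],[0,0,0,0],[0,0,0,0]], "jaw": 66}}

```text
time: 9.7
eef_pos: [0.5162, -0.0368, 0.0469]
orientation: [[-0.282, -0.959, -0.0], [-0.959, 0.282, 0.0], [0.0, 0.0, -1.0]]
contact_force: [0.5, 0.6, -0.2]
grip_width: 0.0661
finger_force: 0.0
```

>>> {"fn": "move_arm", "kwargs": {"series": [[0,0,5,0],[0,0,12,0],[0,0,20,0],[0,0,25,0],[0,0,25,0],[0,0,25,0],[0,0,20,0],[0,0,10,0],[0,0,0,0],[0,0,0,0]]}}

```text
time: 10.7
eef_pos: [0.516, -0.0368, 0.1887]
orientation: [[-0.282, -0.959, -0.0], [-0.959, 0.282, 0.0], [0.0, 0.0, -1.0]]
contact_force: [0.0, -0.5, 0.6]
grip_width: 0.0661
finger_force: 0.0
```

```bash
python3 - <<'E'
from h import *
s=robot.observe();print(s['eef_pos'],s['joints'].round(1))
c=robot.camera_info('wrist');p,d=robot.capture('wrist');np.savez('pics/w4.npz',p=p,d=d,**c)
def blue(p): q=p.astype(int);return ((q[:,:,2]>1.35*q[:,:,0])&(q[:,:,2]-q[:,:,0]>15)).astype(np.uint8)
b=blobs(blue(p),(0,0,560,420),300)[0];e=cv2.fitEllipse(b)
nest=np.array([.5187,-.0274]);y=np.array([.2819,.9594]);x=np.array([y[1],-y[0]])
P=onz(c,e[0],.072);print(e,P,(P[:2]-nest)@np.c_[x,y]*1e3)
cv2.imwrite('pics/w4.png',p[:,:,::-1])
E
```

```text
[ 0.5159542  -0.03675044  0.18869922] [-12.3  18.6 -21.8  49.6  -0.  -85.9]
((283.9700927734375, 208.26719665527344), (64.21849822998047, 66.68054962158203), 87.33147430419922) [ 0.51478479 -0.03702285  0.072     ] [ -1.04357256 -10.33586455]
```

View pics/w4.png

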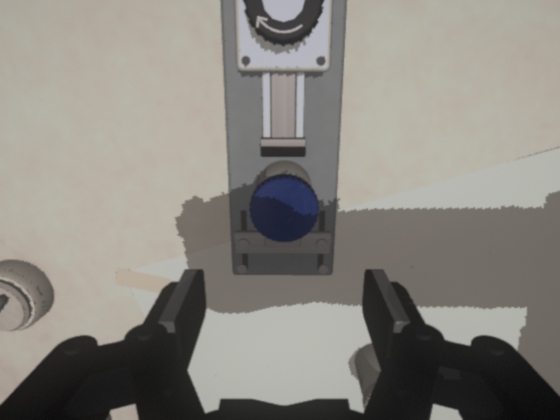

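The jar stands upright and free between jaw and stop: lid at (284,208), jaw face at y≈155 px, in line with the jaw. Next I go above the knob with the wrist wound back, to get the full clockwise range in one grip.

>>> {"fn": "move_arm", "kwargs": {"series": [[-2,-6,3,4],[-4,-14,3,7],[-5,-16,3,7],[-5,-16,2,7],[-5,-16,0,7],[-5,-16,0,7],[-4,-14,0,8],[-3,-11,0,8],[-2,-7,0,6],[-1,-3,0,4]]}}

```text
time: 11.75
eef_pos: [0.4793, -0.1562, 0.1986]
orientation: [[0.752, -0.659, -0.002], [-0.659, -0.752, 0.001], [-0.003, 0.001, -1.0]]
contact_force: [-0.3, 0.2, 0.0]
grip_width: 0.0656
finger_force: 0.0
```

>>> {"fn": "move_arm", "kwargs": {"series": [[0,0,0,0],[0,0,0,0],[0,0,0,0]]}}

```text
time: 12.05
eef_pos: [0.48, -0.1555, 0.1995]
orientation: [[0.75, -0.662, -0.001], [-0.662, -0.75, 0.001], [-0.001, 0.0, -1.0]]
contact_force: [-0.6, -0.2, 0.4]
grip_width: 0.066
finger_force: 0.0
```

```bash
python3 - <<'E'
from h import *
s=robot.observe();print(s['eef_pos'],s['joints'].round(1),s['ft_torque'])
c=robot.camera_info('wrist');p,d=robot.capture('wrist');np.savez('pics/w5.npz',p=p,d=d,**c)
g=cv2.GaussianBlur(p,(5,5),0).max(2);m=(g<70).astype(np.uint8)
for b in blobs(m,(120,60,440,300),800):print('dark',cv2.minEnclosingCircle(b),cv2.fitEllipse(b),cv2.boundingRect(b),onz(c,cv2.fitEllipse(b)[0],.07))
cv2.imwrite('pics/w5.png',p[:,:,::-1])
E
```

```text
[ 0.4800482  -0.15545948  0.1994866 ] [ -26.3   16.7  -22.7   50.6    0.  -164.9] [-0.02949721  0.01151005  0.00879253]
dark ((282.8596496582031, 196.7719268798828), 33.350990295410156) ((282.8589782714844, 196.72093200683594), (62.411258697509766, 65.60562133789062), 3.1039977073669434) (251, 164, 64, 67) [ 0.48247254 -0.15779213  0.07      ]
dark ((136.56114196777344, 259.5917053222656), 33.041831970214844) ((142.34686279296875, 261.20501708984375), (39.168067932128906, 64.58073425292969), 150.0259552001953) (120, 230, 48, 63) [ 0.51359801 -0.04672286  0.07      ]
dark ((181.5, 286.7758483886719), 26.48932456970215) ((185.96746826171875, 286.3368835449219), (32.60729217529297, 48.97611618041992), 68.54203796386719) (158, 267, 48, 33) [ 0.47751133 -0.05555981  0.07      ]
```

View pics/w5.png

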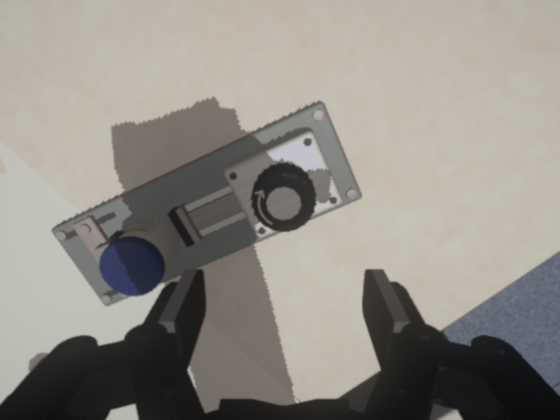

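The knob is at (283,197), which gives (0.480, -0.156) at mid-height, agreeing with the top view and the clamp frame. The jar is still upright at (133,262). I lower over the knob.

>>> {"fn": "move_arm", "kwargs": {"series": [[0.4,-0.3,-10,0],[0,0,-20,0],[0,0,-25,0],[0,0,-25,0],[0,0,-20,0],[0,0,-15,0],[0,0,-8,0],[0,0,-4.5,0],[0,0,0,0],[0,0,0,0]]}}

```text
time: 13.1
eef_pos: [0.4811, -0.1563, 0.073]
orientation: [[0.75, -0.661, 0.001], [-0.661, -0.75, -0.0], [0.001, -0.0, -1.0]]
contact_force: [-0.2, -0.5, -0.1]
grip_width: 0.0659
finger_force: 0.0
```

>>> {"fn": "move_arm", "kwargs": {"series": [[0,0,0,0],[0,0,0,0],[0,0,0,0],[0,0,0,0],[0,0,0,0],[0,0,0,0],[0,0,0,0]], "jaw": 36, "force": 60}}

```text
time: 13.8
eef_pos: [0.4814, -0.1562, 0.0736]
orientation: [[0.75, -0.661, 0.002], [-0.661, -0.75, -0.0], [0.002, -0.001, -1.0]]
contact_force: [-1.2, 1.6, 5.0]
grip_width: 0.0425
finger_force: 60.0
```

```bash
cat > o.py <<'E'
from station import robot
import numpy as np
s=robot.observe();x=s['orientation'][:,0]
print(s['time'],s['eef_pos'].round(4),'ang',np.degrees(np.arctan2(x[1],x[0])).round(2),'F',s['contact_force'].round(1),'M',s['ft_torque'].round(3),'grip',s['grip_width'].round(4),s['finger_force'],'j6',s['joints'][5].round(1))
E
python3 o.py
```

```text
Traceback (most recent call last):
  File "o.py", line 4, in <module>
    print(s['time'],s['eef_pos'].round(4),'ang',np.degrees(np.arctan2(x[1],x[0])).round(2),'F',s['contact_force'].round(1),'M',s['ft_torque'].round(3),'grip',s['grip_width'].round(4),s['finger_force'],'j6',s['joints'][5].round(1))
                                                                                                                                                              ^^^^^^^^^^^^^^^^^^^^^
AttributeError: 'float' object has no attribute 'round'
```

>>> {"fn": "move_arm", "kwargs": {"series": [[0,0,0,-2],[0,0,0,-4],[0,0,0,-4],[0,0,0,-4],[0,0,0,-4],[0,0,0,-4],[0,0,0,-4],[0,0,0,-4],[0,0,0,-4],[0,0,0,-4]]}}

```text
time: 14.8
eef_pos: [0.4813, -0.1562, 0.0736]
orientation: [[0.182, -0.983, 0.002], [-0.983, -0.182, -0.0], [0.001, -0.001, -1.0]]
contact_force: [-1.9, 1.2, 4.9]
grip_width: 0.0423
finger_force: 59.9
```

```bash
sed -i "s/s\['grip_width'\].round(4)/round(s['grip_width'],4)/" o.py; python3 o.py
```

```text
14.8 [ 0.4813 -0.1562  0.0736] ang -79.51 F [-1.9  1.2  4.9] M [0.196 0.211 0.169] grip 0.0423 59.8554664850235 j6 -126.8
```

>>> {"fn": "move_arm", "kwargs": {"series": [[0,0,0,-4],[0,0,0,-4],[0,0,0,-4],[0,0,0,-4],[0,0,0,-4],[0,0,0,-4],[0,0,0,-4],[0,0,0,-4],[0,0,0,-4],[0,0,0,-4]]}}

```text
time: 15.8
eef_pos: [0.4812, -0.1563, 0.0736]
orientation: [[-0.493, -0.87, 0.001], [-0.87, 0.493, -0.001], [-0.0, -0.002, -1.0]]
contact_force: [-1.1, 0.8, 6.0]
grip_width: 0.0423
finger_force: 59.8
```

```bash
python3 o.py
```

```text
15.8 [ 0.4812 -0.1563  0.0736] ang -119.52 F [-1.1  0.8  6. ] M [0.214 0.271 0.159] grip 0.0423 59.81454133987427 j6 -86.8
```

>>> {"fn": "move_arm", "kwargs": {"series": [[0,0,0,-2],[0,0,0,-2],[0,0,0,-2],[0,0,0,-2],[0,0,0,-2]]}}

```text
time: 16.3
eef_pos: [0.4812, -0.1563, 0.0736]
orientation: [[-0.635, -0.773, 0.001], [-0.773, 0.635, -0.001], [-0.0, -0.001, -1.0]]
contact_force: [-0.6, 0.7, 6.4]
grip_width: 0.0424
finger_force: 60.0
```

```bash
python3 o.py
```

```text
16.3 [ 0.4812 -0.1563  0.0736] ang -129.41 F [-0.6  0.7  6.4] M [0.234 0.277 0.372] grip 0.0424 59.987382888793945 j6 -76.9
```

>>> {"fn": "move_arm", "kwargs": {"series": [[0,0,0,-2],[0,0,0,-2],[0,0,0,-2],[0,0,0,-2],[0,0,0,-2]]}}

```text
time: 16.8
eef_pos: [0.4812, -0.1562, 0.0736]
orientation: [[-0.759, -0.651, 0.001], [-0.651, 0.759, -0.001], [-0.001, -0.001, -1.0]]
contact_force: [-1.6, 0.7, 6.5]
grip_width: 0.0423
finger_force: 59.9
```

```bash
python3 o.py
```

```text
16.8 [ 0.4812 -0.1562  0.0736] ang -139.4 F [-1.6  0.7  6.5] M [0.2   0.324 0.342] grip 0.0423 59.90778207778931 j6 -67.0
```

The ratchet began slipping between -120° and -129°. I continue in small steps, watching the torque.

>>> {"fn": "move_arm", "kwargs": {"series": [[0,0,0,-2],[0,0,0,-2]]}}

```text
time: 17.0
eef_pos: [0.4811, -0.1562, 0.0735]
orientation: [[-0.803, -0.596, 0.001], [-0.596, 0.803, -0.001], [-0.001, -0.001, -1.0]]
contact_force: [-1.9, 2.0, 6.4]
grip_width: 0.0424
finger_force: 59.9
```

```bash
python3 o.py
```

```text
17.0 [ 0.4811 -0.1562  0.0735] ang -143.4 F [-1.9  2.   6.4] M [0.212 0.328 0.275] grip 0.0424 59.862849712371826 j6 -63.0
```

>>> {"fn": "move_arm", "kwargs": {"series": [[0,0,0,-2],[0,0,0,-2]]}}

```text
time: 17.2
eef_pos: [0.4812, -0.1562, 0.0736]
orientation: [[-0.842, -0.539, 0.001], [-0.539, 0.842, -0.001], [-0.001, -0.001, -1.0]]
contact_force: [-0.8, 1.7, 6.4]
grip_width: 0.0421
finger_force: 59.8
```

```bash
python3 o.py
```

```text
17.2 [ 0.4812 -0.1562  0.0736] ang -147.4 F [-0.8  1.7  6.4] M [0.216 0.329 0.323] grip 0.0421 59.82069253921509 j6 -59.0
```

>>> {"fn": "move_arm", "kwargs": {"series": [[0,0,0,-2],[0,0,0,-2]]}}

```text
time: 17.4
eef_pos: [0.4811, -0.1562, 0.0736]
orientation: [[-0.878, -0.479, 0.001], [-0.479, 0.878, -0.001], [-0.001, -0.001, -1.0]]
contact_force: [-1.3, 1.6, 6.1]
grip_width: 0.0426
finger_force: 59.8
```

```bash
python3 o.py
```

```text
17.4 [ 0.4811 -0.1562  0.0736] ang -151.41 F [-1.3  1.6  6.1] M [0.185 0.292 0.261] grip 0.0426 59.79252576828003 j6 -54.9
```

>>> {"fn": "move_arm", "kwargs": {"series": [[0,0,0,-2],[0,0,0,0]]}}

```text
time: 17.6
eef_pos: [0.4812, -0.1562, 0.0735]
orientation: [[-0.894, -0.448, 0.001], [-0.448, 0.894, -0.0], [-0.001, -0.001, -1.0]]
contact_force: [-1.7, 0.3, 7.0]
grip_width: 0.0423
finger_force: 60.0
```

```bash
python3 o.py
```

```text
17.6 [ 0.4812 -0.1562  0.0735] ang -153.38 F [-1.7  0.3  7. ] M [0.223 0.307 0.141] grip 0.0423 60.02035617828369 j6 -53.0
```

>>> {"fn": "move_arm", "kwargs": {"series": [[0,0,0,-1.5],[0,0,0,-1.5]]}}

```text
time: 17.8
eef_pos: [0.4811, -0.1562, 0.0735]
orientation: [[-0.916, -0.401, 0.001], [-0.401, 0.916, -0.0], [-0.001, -0.001, -1.0]]
contact_force: [-0.8, 0.7, 6.4]
grip_width: 0.0423
finger_force: 60.0
```

```bash
python3 o.py
```

```text
17.8 [ 0.4811 -0.1562  0.0735] ang -156.39 F [-0.8  0.7  6.4] M [0.179 0.37  0.284] grip 0.0423 60.0023353099823 j6 -50.0
```

>>> {"fn": "move_arm", "kwargs": {"series": [[0,0,0,0],[0,0,0,0]]}}

```text
time: 18.0
eef_pos: [0.4811, -0.1562, 0.0735]
orientation: [[-0.916, -0.401, 0.001], [-0.401, 0.916, -0.0], [-0.001, -0.001, -1.0]]
contact_force: [-1.0, 1.8, 6.9]
grip_width: 0.0425
finger_force: 60.0
```

```bash
python3 o.py
```

```text
18.0 [ 0.4811 -0.1562  0.0735] ang -156.36 F [-1.   1.8  6.9] M [0.21  0.232 0.157] grip 0.0425 60.02359628677368 j6 -50.0
```

>>> {"fn": "move_arm", "kwargs": {"series": [[0,0,0,0],[0,0,0,0],[0,0,0,0],[0,0,0,0],[0,0,0,0]], "jaw": 66}}

```text
time: 18.5
eef_pos: [0.4807, -0.1561, 0.0724]
orientation: [[-0.916, -0.401, -0.0], [-0.401, 0.916, 0.0], [0.0, 0.0, -1.0]]
contact_force: [-0.0, 0.6, -0.2]
grip_width: 0.0662
finger_force: 0.0
```

>>> {"fn": "move_arm", "kwargs": {"series": [[0,0,6,0],[0,0,15,0],[0,0,25,0],[0,0,25,0],[0,0,25,0],[0,0,20,0],[0,0,10,0],[0,0,0,0],[0,0,0,0]]}}

```text
time: 19.4
eef_pos: [0.4803, -0.156, 0.198]
orientation: [[-0.916, -0.401, -0.001], [-0.401, 0.916, 0.0], [0.0, 0.0, -1.0]]
contact_force: [0.3, 0.4, 0.2]
grip_width: 0.0658
finger_force: 0.0
```

```bash
python3 - <<'E'
from h import *
import o
c=robot.camera_info('wrist');p,d=robot.capture('wrist');np.savez('pics/w6.npz',p=p,d=d,**c)
W=np.load('pics/w5.npz')
# arrow marks on the knob: crops before and after; print white-mark bearings in world about knob axis
def marks(p,c):
    g=cv2.cvtColor(p,cv2.COLOR_RGB2GRAY);H=[]
    for a in range(0,360,5):
        best=0
        for r in np.arange(.0125,.0195,.0005):
            X=np.array([.4804+r*np.cos(np.radians(a)),-.1558+r*np.sin(np.radians(a)),.0765,1])
            q=np.linalg.inv(c['T'])@X;k=float(c['k1']);s=q[:2]/q[2];s=s*(1+k*(s@s))
            u,v=s[0]*c['fx']+c['cx'],s[1]*c['fy']+c['cy'];best+=g[int(round(v)),int(round(u))]
        H.append(int(best/14))
    return H
print(marks(W['p'],{k:W[k] for k in('fx','fy','cx','cy','k1','T')}));print(marks(p,c))
a=np.hstack([cv2.resize(W['p'][150:250,230:340],(396,360)),cv2.resize(p[150:250,230:340],(396,360))])
b=cv2.resize(p,(560,420))
b=np.pad(b[:236],((0,0),(116,116),(0,0)))
cv2.imwrite('pics/w6.png',np.vstack([a,b])[:,:,::-1])
E
```

```text
19.4 [ 0.4803 -0.156   0.198 ] ang -156.38 F [0.3 0.4 0.2] M [-0.022  0.019  0.01 ] grip 0.0658 0.0 j6 -50.0
[3, 3, 3, 3, 10, 10, 13, 1, 1, 17, 17, 0, 0, 0, 2, 2, 3, 0, 2, 2, 5, 5, 1, 9, 8, 10, 10, 13, 14, 15, 14, 14, 15, 15, 16, 14, 14, 15, 16, 15, 14, 14, 14, 15, 14, 15, 13, 12, 12, 13, 12, 14, 14, 10, 11, 12, 12, 11, 11, 11, 10, 11, 10, 9, 8, 7, 6, 6, 7, 5, 4, 4]
[7, 4, 4, 3, 3, 2, 1, 1, 1, 0, 0, 0, 18, 17, 17, 17, 17, 17, 18, 0, 0, 0, 1, 1, 2, 2, 3, 6, 9, 11, 12, 13, 14, 15, 15, 17, 16, 17, 0, 0, 1, 2, 1, 1, 2, 3, 4, 5, 18, 0, 3, 4, 7, 6, 11, 10, 6, 9, 13, 8, 5, 5, 15, 6, 6, 5, 3, 4, 2, 4, 1, 0]<stdin>:13: RuntimeWarning: overflow encountered in scalar add
```

View pics/w6.png

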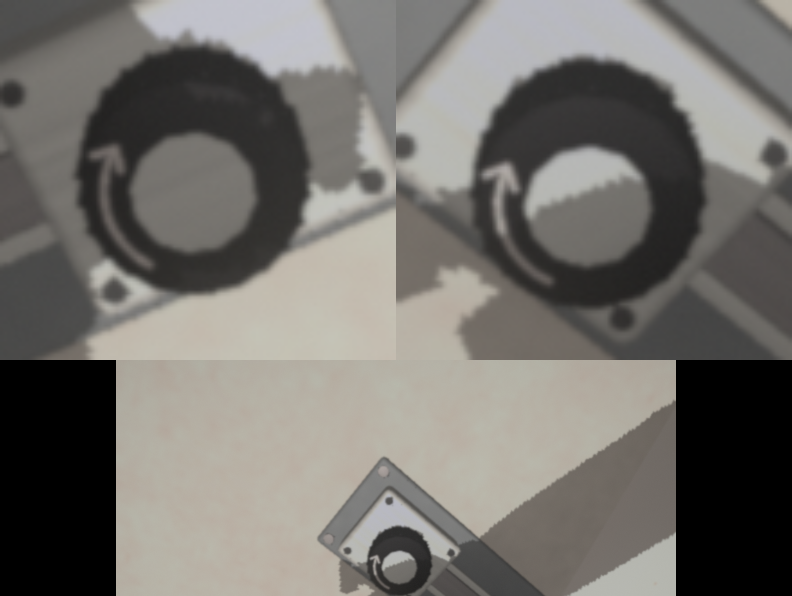

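The arrow sits at the same place on the hand before and after, so the knob followed the hand by 115° without sliding. Next I go back to the earlier view over the jar to measure jaw travel, which gives the slip, and to check the jar.

>>> {"fn": "move_arm", "kwargs": {"series": [[2,6,0,3],[4,14,0,6],[5,16,0,6],[5,16,0,6],[5,16,0,6],[5,16,-2,6],[4,14,-3,6],[3,11,-3,6],[2,7,-1,4],[1,3,0,1]]}}

```text
time: 20.45
eef_pos: [0.5158, -0.0363, 0.188]
orientation: [[-0.28, -0.96, -0.003], [-0.96, 0.28, 0.001], [0.0, 0.003, -1.0]]
contact_force: [-0.3, 0.6, -0.7]
grip_width: 0.0661
finger_force: 0.0
```

>>> {"fn": "move_arm", "kwargs": {"series": [[0,0,0,0],[0,0,0,0],[0,0,0,0]]}}

```text
time: 20.75
eef_pos: [0.5165, -0.0375, 0.1894]
orientation: [[-0.283, -0.959, -0.0], [-0.959, 0.283, -0.0], [0.0, 0.0, -1.0]]
contact_force: [-0.1, -0.4, 0.8]
grip_width: 0.0661
finger_force: 0.0
```

```bash
python3 - <<'E'
from h import *
import o
c=robot.camera_info('wrist');p,d=robot.capture('wrist');np.savez('pics/w7.npz',p=p,d=d,**c)
W=np.load('pics/w4.npz');c4={k:W[k] for k in('fx','fy','cx','cy','k1','T')};c4['k1']=float(c4['k1'])
nest=np.array([.5187,-.0274]);y=np.array([.2819,.9594]);x=np.array([y[1],-y[0]])
def blue(p): q=p.astype(int);return ((q[:,:,2]>1.35*q[:,:,0])&(q[:,:,2]-q[:,:,0]>15)).astype(np.uint8)
for P,C in((W['p'],c4),(p,c)):
    e=cv2.fitEllipse(blobs(blue(P),(0,0,560,420),300)[0])
    print('lid',e,((onz(C,e[0],.072)[:2]-nest)@np.c_[x,y]*1e3).round(2))
    # points along clamp -y line x=+-9 at z=.028: brightness profile -> rubber edges
    for X in(-13,0,13):
        pr=[];Y=np.arange(-60,-10,.5)
        for t in Y:
            w=nest+x*X/1e3+y*t/1e3;q=np.linalg.inv(C['T'])@np.array([*w,.028,1]);s=q[:2]/q[2];s=s*(1+C['k1']*(s@s))
            pr.append(cv2.getRectSubPix(P,(1,1),(float(s[0]*C['fx']+C['cx']),float(s[1]*C['fy']+C['cy']))).mean())
        D=np.diff(pr);i=np.argmin(D);print(X,'bright->dark at',Y[i]+.25,D[i].round(1), 'darkest',Y[np.argmin(pr)])
cv2.imwrite('pics/w7.png',p[:,:,::-1])
E
```

```text
20.75 [ 0.5165 -0.0375  0.1894] ang -106.45 F [-0.1 -0.4  0.8] M [ 0.044 -0.01   0.04 ] grip 0.0661 0.0 j6 -85.9
lid ((283.9700927734375, 208.26719665527344), (64.21849822998047, 66.68054962158203), 87.33147430419922) [ -1.04 -10.34]
-13 bright->dark at -50.75 -29.0 darkest -18.5
0 bright->dark at -44.25 -23.3 darkest -21.5
13 bright->dark at -50.75 -31.0 darkest -17.5
lid ((285.15972900390625, 213.6354522705078), (63.49571990966797, 65.88728332519531), 84.42761993408203) [-1.06 -6.84]
-13 bright->dark at -41.75 -28.0 darkest -14.0
0 bright->dark at -34.75 -26.7 darkest -29.0
13 bright->dark at -42.25 -28.7 darkest -29.0
```

View pics/w7.png

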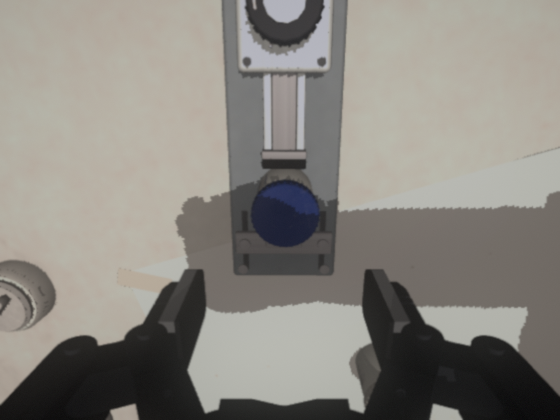

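The jaw advanced about 9.0 mm (1.5 rad) for 2.0 rad of knob turn, so slip is about 0.5 rad: past the first click at 0.31 and before the second at 0.94. The picture shows the jar upright at (285,214), held between jaw and stop, with the gripper clear of everything. I hand it in.

```bash
python3 -c "
from station import robot
print(robot.sign_off())"
```

```text
the job is handed in; nothing more can be done
None
```

The blue-lidded jar is upright and clamped between jaw and stop, with the ratchet stopped about 0.5 rad into slip (after the first click, before the second); the other two jars were not touched, and the job was handed in at about 21 s.

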